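Clear the canister and hang the dock lamp

ROBOT

A 6-joint arm with a two-finger parallel gripper is mounted at the origin on the work surface. World frame = base frame: x ahead of the robot, y to its left, z up, the work surface at z = 0. Lengths are in mm, angles in rad, forces in N, time in s.
With the tool pointing down it reaches from about 400 to 925 mm from the base axis. Payload 3.4 kg.
Tool frame: the origin (TCP) lies between the finger pads; the fingertips stand 25 mm ahead of it and the grasp point (between the pads) lies 6 mm ahead of it; z points along the fingers, x is the direction in which the jaws open and shut, and the axes are right-handed (so a half turn about z gives the same grasp; the last joint's range is limited). The gripper opens to 85 mm and grips with 20 to 120 N. Pads are 22 mm wide; open, the fingers measure 114 mm over their backs; the gripper's body (76 mm by 85 mm) begins 54 mm behind the grasp point. The pads swing forward as they close: fully open they stand 13 mm farther back than shut.
Start: joints at [-1.351, 0.307, 1.506, -0, 1.328, -0.073], TCP at [166.491, -550.375, 256.305] pointing down, gripper open.
Joint ranges: [-3.12, 3.12], [-1.05, 2.28], [0.14, 2.33], [-1.42, 4.57], [0.1, 2.73], [-2.68, 2.68]. Speed limits (rad/s): [2.57, 2.57, 3.14, 3.14, 3.14, 3.14].

INTERFACE

Orientations are given as a unit quaternion [x, y, z, w].
In Python, from station import * gives the robot as it stands.
- The arm moves only by the tool play_rows, never from a script. Its argument "targets" is a list of rows, each a list of 3 entries, a list of its own where there are three numbers: the opening, from 0 (shut) to 1 (fully open), then the shift along the world's x, y, z in m, then the turn about the world's z in degrees. A call has 1 to 10 rows; each row is the pose to reach, as a shift and turn from the pose commanded when the call began; what a row does not reach only later rows make up. A row lasts 1/8 s, in which the tool goes at most 62.5 mm and 10.7 degrees, less where a joint would pass 70% of its speed; a pose out of reach is approached as far as the arm can. A call with a gripper value outside its range is refused whole. The fingers move at their own pace and stop on an object; "force" is the grip in N (left out, the last holds). Time passes only in rows, so rows that repeat a pose let the fingers close. It gives the time, the measured TCP pose, the force and the opening at its end, in the units of the state.
- state(): the state, without advancing time (a new reading comes with each control period).
- camera(name): name is "scene" or "top" or "wrist"; returns (picture, depth): 400x640x3 uint8, blue, green, red; 400x640 float32, mm along the optical axis (not along the pixel's ray), 0 where there is no reading.
- calibration(name): a dict with "fx", "fy", "cx", "cy" (pixels), "T" (4x4, takes a point from camera to world coordinates); the wrist camera has in their place "T_tool_cam" (4x4, takes a point from camera to tool coordinates, whose origin is the TCP and whose axes are the tool frame's). Camera axes: x right, y down, z forward; pixel columns grow to the right and rows downward; lengths in mm; the calibration is good to about 2 mm. A picture is of the moment at which its call begins: read the wrist's pose just before it. calibration takes no time and is no camera call.
- close_job(): hands the job in, once; it reports no verdict.
Trained networks look in the newest picture that a camera, given by its name, has taken for a name from the list of things; names that differ only in an ending like _2 or _b are one class to them, and where a whole thing is asked for, a point or a joint stands for the part that bears it (a point fixed in the world has none). Each returns a list of dicts, best first, with "p" (0 to 1); they miss things now and then, are a little off and sometimes report something else, mostly with a low value. They report only what shows in the picture. A call takes as long as a camera call.
- recognise(camera, query): "box" ([left, top, right, bottom] in pixels, round what is visible of it).
- tip_of(camera, query): "pixel" ([column, row] in pixels: a listed point, or the origin of a listed thing).
The state is a dict: "clock": time; "joint_pos": joint angles; "qvel": joint speeds; "joint_efforts": joint torques, N m; "ee_pos": TCP position; "tool_rot": TCP orientation; "force": force on the tool from outside, world axes, zero at the start; "ft_torque": the same for the moment, N m; "grip_width": opening from 0.0 (shut) to 1.0 (fully open).
Only numpy, scipy, OpenCV 4.12 (cv2) and the standard library are available. Lean on these libraries where they do the work, as an engineer would, in place of code of your own. Each camera call takes 0.05 s, during which the arm holds its last target. There are 200 camera calls.

TASK

First clear the small white canister from in front of the lamp hook: stand it upright in the empty front part of the spill tray and let go. Then hang the work lamp by its handle on the sprung hook, with the lamp still gripped tug it gently straight down a further centimetre or so against the hook's spring for about half a second to be sure it is held, ease off, and let go so that it hangs still. Leave everything else where it is, and do not drop or tip anything.

Things in the scene. Friction and masses are not known exactly. Their poses are not given: they have to be found in the camera images.
- can_center (a point): centre, half-way up (88 mm above its underside), of the small white canister that stands 255 to 305 mm from the hook column, in front of the hook: 110 (x) x 70 (y) mm, body 125 high, 177 high with its handle, 0.6 kg give or take a quarter; red screw cap at its +x end. z is up.
- can: the same canister, origin at the centre of its underside. Handle: a bar along its x, 76 mm long, 18 thick (y), 24 tall, from 153 to 177 mm above the underside; its middle is 15 mm towards -x from the canister's middle (76.5 mm above the centre point). A 28 mm gap lies under the bar, between two end posts.
- lamp_center (a point): centre, half-way up (99 mm above its underside), of the black work lamp: case 56 (x) x 92 (y) x 100 mm high, 198 high with its handle, 0.35 kg give or take a fifth. z is up.
- lamp: the same lamp, origin at the centre of its underside. Above the case two uprights at y = +-42 mm carry a grip bar along y, 96 mm long, 18 thick (x), 34 tall; its flat underside is 65 mm above the centre point, its top 99 mm. The opening under it, 64 mm high and 72 wide, goes through along x; the hook may enter from either side.
- hook_seat (a point): top of the hook's level 12 mm bar where the lamp is to hang, 256 mm above the table unloaded; sinks with the hook. The bar runs along this frame's x; -x points to its free end, which 50 to 70 mm from here turns up to 24 mm above this point. Towards +x it is free for 70 mm, up to a slider block 46 mm wide whose top is level with the bar's.
- hook (a joint): how far the spring-loaded hook has sunk (m): 0 with nothing on it, stop at 0.035. The spring takes 1 N before it moves and 0.4 N for each further mm. The lamp alone sinks it 4 to 9 mm. A gentle tug takes it to 15 to 25 mm in all; beyond 30 mm is a yank.
- stand: the fixed hook stand: base plate 130 x 130 x 12 mm with a 26 mm square column 248 mm tall at its middle; origin under the column on the table. The hook points to its -x.
- tray: grey plastic spill tray, fixed, 262 (x) x 165 (y) mm outside, walls 4 mm thick and 30 mm high, floor 4 mm thick; origin under its centre. Its rear (+x) part is taken by a larger canister.
- tray_free (a point): centre of the empty front part of the tray, on the tray's floor (4 mm above the table), same axes as the tray: about 160 mm (x) by 157 mm (y) are free there. The canister fits with its long side along x or y.
- bottle: white bottle, 58 mm across, 195 tall, on one side of the hook column; not to be disturbed; origin at the centre of its underside
- jar: grey tin, 62 mm across, 165 tall, on the other side of the hook column; not to be disturbed; origin at the centre of its underside
- tape: roll of tape lying flat, 100 mm across, 48 tall, near the lamp; not to be disturbed; origin at the centre of its underside
- carton: small closed cardboard box 75 x 90 x 55 mm, near the lamp; not to be disturbed; origin at the centre of its underside
- labels: roll of blank labels lying flat, 64 mm across, 36 tall, on the table below the hook; not to be disturbed; origin at the centre of its underside
- bigcan: larger white canister, 125 x 85 mm, 192 tall, already in the rear of the spill tray; not to be disturbed; origin at the centre of its underside

How it is judged:
By the outcome, as a careful person would: the job done as asked, in the order asked, and still so for the second after the job is handed in, with the robot touching nothing.
It also fails if it takes over 70 s, if anything falls off the work surface, if the arm or the gripper's body presses on something with over 40 N, if the wrist force passes 120 N, or if a joint passes its speed limit or range.

## Working session

There is one attempt and no reset: what is moved stays moved. The work goes in short steps, Python scripts to look and compute and a tool call to move; the robot and the scene stay as the last step left them, time stands still between calls to the robot, and variables do not carry over. Pictures are saved under pics/ and viewed, about 8 in all and at most 12, crops included, and the job is handed in when it is done.

Besides the shell and the picture viewer there is one more tool, called by a JSON object that holds its "name" and its "arguments", one argument or row to a line. play_rows: Moves the arm, as the interface text tells. Its arguments: {"type":"object","properties":{"targets":{"type":"array"},"force":{"type":"number"}},"required":["targets"]}

```bash
mkdir -p pics; cat > h.py <<'E'
from station import *
import numpy as np, cv2
from scipy.spatial.transform import Rotation as R
def cal(n):
    c=calibration(n)
    if n=="wrist":
        s=state(); T=np.eye(4); T[:3,:3]=R.from_quat(s["tool_rot"]).as_matrix(); T[:3,3]=s["ee_pos"]
        return c,T@np.array(c["T_tool_cam"])
    return c,np.array(c["T"])
def cloud(n):
    c,T=cal(n); im,d=camera(n)
    v,u=np.mgrid[:d.shape[0],:d.shape[1]]
    P=np.stack([(u-c["cx"])/c["fx"]*d,(v-c["cy"])/c["fy"]*d,d],-1)@T[:3,:3].T+T[:3,3]
    P[d<=0]=np.nan
    return im,d,P
def ray_z(n,px,z):
    c,T=cal(n); r=T[:3,:3]@np.array([(px[0]-c["cx"])/c["fx"],(px[1]-c["cy"])/c["fy"],1]); o=T[:3,3]
    return o+r*(z-o[2])/r[2]
E
python3 - <<'E'
from h import *
s=state();print(s)
for n in ("scene","top"):
    im,d,P=cloud(n); cv2.imwrite(f"pics/{n}0.png",im); np.save(f"{n}P.npy",P)
    print(n,cal(n)[1][:3,3].round())
    for q in ["can","lamp","stand","tray","bottle","jar","tape","carton","labels","bigcan"]:
        r=recognise(n,q)[:1]; t=tip_of(n,q)[:1]
        print(q,[( np.round(a["box"]),round(a["p"],2)) for a in r],[(np.round(a["pixel"]),round(a["p"],2),ray_z(n,a["pixel"],0).round()) for a in t])
    for q,z in [("can_center",88),("lamp_center",99),("hook_seat",256),("tray_free",4)]:
        print(q,[(np.round(a["pixel"]),round(a["p"],2),ray_z(n,a["pixel"],z).round()) for a in tip_of(n,q)[:2]])
E
```

```text
{'clock': 0.0, 'joint_pos': array([-1.35048173e+00,  3.07570167e-01,  1.50769596e+00, -2.13619613e-05,
        1.32836935e+00, -7.34635300e-02]), 'qvel': array([ 1.42778915e-03, -4.07024379e-05, -1.56607202e-03, -3.21911381e-04,
       -1.40570768e-03, -6.12848363e-04]), 'joint_efforts': array([ 7.77473524e-04, -4.57545590e+01, -2.51918614e+01, -6.88613045e-05,
        1.33260770e-02,  2.05979148e-06]), 'ee_pos': array([ 166.35038661, -549.73241591,  255.37408059]), 'tool_rot': array([ 8.02986341e-01, -5.95996555e-01, -7.80055577e-04, -6.59468046e-04]), 'force': array([-0.43713783, -0.59286841,  0.54795848]), 'ft_torque': array([0.01173028, 0.02964798, 0.01458332]), 'grip_width': 1.0013986646543074}
scene [1095. -795.  889.]
can [(array([281., 165., 316., 227.]), 0.56)] [(array([298., 212.]), 0.81, array([421.,  73.,  -0.]))]
lamp [(array([359., 136., 385., 182.]), 0.67)] [(array([372., 179.]), 0.98, array([545., 409.,   0.]))]
stand [(array([332., 161., 397., 270.]), 0.55)] [(array([366., 251.]), 0.88, array([720.,  32.,   0.]))]
tray [(array([181., 254., 290., 341.]), 0.95)] [(arra
[... 1625 characters left out ...]
ay([171., 212.]), 0.68, array([562., 430.,   0.]))]
carton [(array([398., 198., 462., 283.]), 0.69)] [(array([200., 178.]), 0.86, array([667., 348.,   0.]))]
labels [(array([281., 185., 301., 210.]), 0.75)] [(array([290., 195.]), 0.83, array([622.,  74.,   0.]))]
bigcan [(array([406., 193., 472., 229.]), 0.82)] [(array([425., 215.]), 0.6, array([ 571., -333.,    0.]))]
can_center [(array([291., 260.]), 0.79, array([434.,  61.,  88.])), (array([258., 169.]), 0.4, array([684., 162.,  88.]))]
lamp_center [(array([170., 211.]), 0.72, array([557., 396.,  99.]))]
hook_seat [(array([298., 176.]), 0.91, array([638.,  40., 256.]))]
tray_free [(array([428., 257.]), 0.61, array([ 448., -342.,    4.]))]
```

```bash
python3 - <<'E'
import cv2,numpy as np
a=cv2.imread("pics/top0.png")[120:300,120:500]; b=cv2.imread("pics/scene0.png")[110:360,160:430]
cv2.imwrite("pics/c1.png",cv2.resize(a,None,fx=2.1,fy=2.1,interpolation=2)); cv2.imwrite("pics/c2.png",cv2.resize(b,None,fx=2.4,fy=2.4,interpolation=2))
P=np.load("topP.npy")
def rep(name,x0,x1,y0,y1,z0,z1):
    m=(P[...,0]>x0)&(P[...,0]<x1)&(P[...,1]>y0)&(P[...,1]<y1)&(P[...,2]>z0)&(P[...,2]<z1)
    q=P[m]
    if len(q)<5: print(name,len(q));return
    r=cv2.minAreaRect(q[:,:2].astype(np.float32)); print(name,len(q),"rect",np.round(r[0]),np.round(r[1]),round(r[2],1),"med",np.median(q,0).round(),"ext",np.percentile(q,[2,98],0).round().tolist())
rep("canbody",330,520,-20,160,100,140)
rep("canhandle",330,520,-20,160,150,190)
rep("lampbar",480,620,330,480,165,215)
rep("lampcase",480,620,330,480,80,115)
rep("hook",560,700,-10,90,225,275)
rep("col",690,760,0,70,225,275)
rep("tray",330,700,-450,-230,20,40)
rep("bigcan",500,700,-450,-230,120,200)
rep("labels",560,700,20,130,25,50)
rep("bottle",640,760,120,240,150,210)
rep("jar",600,700,-130,-20,140,180)
rep("tape",350,530,320,480,35,60)
rep("carton",600,760,290,400,40,70)
E
```

```text
canbody 764 rect [433.  63.] [ 70. 110.] 79.1 med [432.  56. 124.] ext [[379.0, 25.0, 117.0], [487.0, 101.0, 129.0]]
canhandle 228 rect [429.  64.] [19. 98.] 77.9 med [419.  65. 176.] ext [[384.0, 52.0, 157.0], [456.0, 78.0, 180.0]]
lampbar 303 rect [552. 388.] [96. 18.] 78.5 med [551. 383. 197.] ext [[537.0, 341.0, 171.0], [567.0, 432.0, 201.0]]
lampcase 528 rect [551. 387.] [94. 61.] 78.5 med [547. 382.  99.] ext [[518.0, 340.0, 83.0], [584.0, 431.0, 104.0]]
hook 247 rect [640.  45.] [ 12. 123.] 80.0 med [641.  44. 255.] ext [[584.0, 31.0, 250.0], [697.0, 57.0, 271.0]]
col 395 rect [719.  31.] [46. 58.] 80.8 med [722.  31. 256.] ext [[694.0, 7.0, 229.0], [746.0, 52.0, 260.0]]
tray 529 rect [ 503. -341.] [262. 167.] 3.6 med [ 470. -282.   29.] ext [[370.0, -429.0, 20.0], [628.0, -252.0, 37.0]]
bigcan 1560 rect [ 584. -340.] [ 85. 125.] 5.1 med [ 580. -333.  145.] ext [[541.0, -397.0, 130.0], [624.0, -278.0, 197.0]]
labels 247 rect [617.  75.] [63. 59.] 1.7 med [615.  82.  36.] ext [[587.0, 46.0, 30.0], [645.0, 105.0, 41.0]]
bottle 120 rect [703. 172.] [26. 25.] 29.3 med [702. 170. 194.] ext [[691.0, 160.0, 152.0], [715.0, 185.0, 198.0]]
jar 432 rect [648. -84.] [58. 59.] 23.3 med [647. -83. 165.] ext [[621.0, -110.0, 147.0], [675.0, -57.0, 169.0]]
tape 499 rect [443. 374.] [ 99. 152.] 39.2 med [427. 394.  47.] ext [[380.0, 347.0, 37.0], [520.0, 442.0, 53.0]]
carton 825 rect [664. 345.] [92. 75.] 62.8 med [663. 343.  55.] ext [[619.0, 296.0, 47.0], [707.0, 391.0, 59.0]]
```

View pics/c1.png

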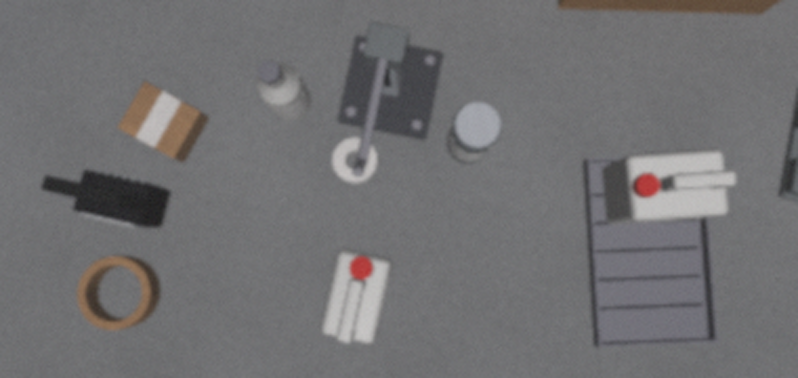

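View pics/c2.png

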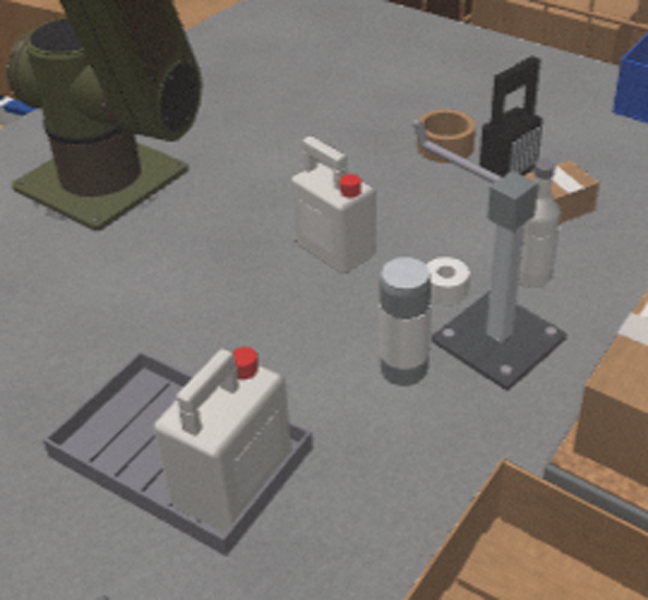

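The views agree with the depth clouds. In the top crop the canister is at about (355,300) with its cap at (361,268), pointing to the hook. The hook is at about (370,120), the lamp at (120,195), and the tray's front is free at about (650,290). The lamp's yaw already matches the hook's. I'll move towards the canister.

{"name": "play_rows", "arguments": {
  "targets": [
    [1,[0.03,0.045,0.02],-3],
    [1,[0.065,0.09,0.03],-6],
    [1,[0.105,0.14,0.03],-9],
    [1,[0.145,0.19,0.03],-12],
    [1,[0.185,0.24,0.03],-15],
    [1,[0.225,0.29,0.03],-18],
    [1,[0.245,0.345,0.03],-21],
    [1,[0.25,0.4,0.03],-24],
    [1,[0.25,0.46,0.03],-28],
    [1,[0.25,0.52,0.03],-28]
  ]
}}

```text
clock: 3.75
ee_pos: [416.5, -28.5, 286.5]
tool_rot: [-0.635, 0.773, -0.0, 0.0]
force: [0.5, -0.4, 0.9]
grip_width: 0.997
```

{"name": "play_rows", "arguments": {
  "targets": [
    [1,[0.0,0.05,0.0],0],
    [1,[0.0,0.096,0.0],0],
    [1,[0.0,0.096,0.0],0],
    [1,[0.0,0.096,0.0],0]
  ]
}}

```text
clock: 4.25
ee_pos: [416.4, 65.4, 286.4]
tool_rot: [-0.635, 0.772, -0.0, -0.0]
force: [-0.2, 0.6, 0.1]
grip_width: 0.997
```

```bash
cat >> h.py <<'E'
def rep(P,name,x0,x1,y0,y1,z0,z1):
    m=(P[...,0]>x0)&(P[...,0]<x1)&(P[...,1]>y0)&(P[...,1]<y1)&(P[...,2]>z0)&(P[...,2]<z1)
    q=P[m]
    if len(q)<5: print(name,len(q));return
    r=cv2.minAreaRect(q[:,:2].astype(np.float32)); print(name,len(q),"rect",np.round(r[0],1),np.round(r[1]),round(r[2],1),"med",np.median(q,0).round(),"ext",np.percentile(q,[1,99],0).round().tolist())
def yaw():
    m=R.from_quat(state()["tool_rot"]).as_matrix(); return np.degrees(np.arctan2(m[1,0],m[0,0]))
E
python3 - <<'E'
from h import *
s=state();print(s["clock"],s["ee_pos"].round(1),yaw())
im,d,P=cloud("wrist"); cv2.imwrite("pics/w1.png",im)
rep(P,"handle",330,520,-20,160,171,185); rep(P,"body",330,520,-20,160,110,135)
print([(a["pixel"],a["p"]) for a in tip_of("wrist","can_center")[:1]],[ray_z("wrist",a["pixel"],88).round() for a in tip_of("wrist","can_center")[:1]])
E
```

```text
4.25 [416.4  65.4 286.4] -101.10408699582557
handle 2748 rect [416.5  68.7] [18. 75.] 78.9 med [420.  68. 178.] ext [[381.0, 55.0, 174.0], [453.0, 82.0, 180.0]]
body 7499 rect [431.4  65.8] [ 70. 108.] 79.0 med [436.  60. 126.] ext [[378.0, 26.0, 119.0], [487.0, 104.0, 128.0]]
[] []
```

View pics/w1.png

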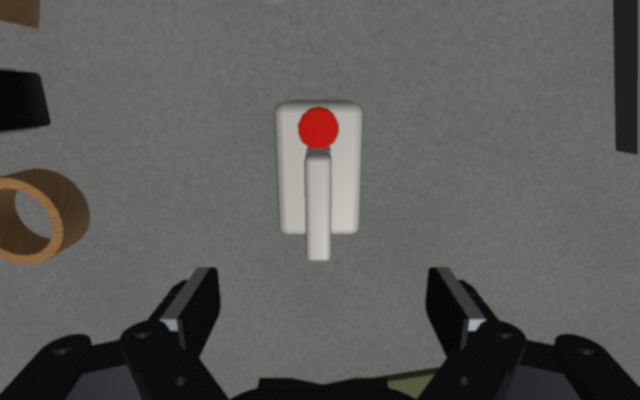

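The wrist view shows the canister's handle centred between the jaws (column 318; jaw midpoint 323). I'll descend and grip.

{"name": "play_rows", "arguments": {
  "targets": [
    [1,[0.0,0.002,-0.03],0],
    [1,[0.0,0.002,-0.06],0],
    [1,[0.0,0.002,-0.09],0],
    [1,[0.0,0.002,-0.105],0],
    [1,[0.0,0.002,-0.115],0],
    [1,[0.0,0.002,-0.115],0],
    [0,[0.0,0.002,-0.115],0],
    [0,[0.0,0.002,-0.115],0],
    [0,[0.0,0.002,-0.115],0],
    [0,[0.0,0.002,-0.115],0]
  ],
  "force": 55
}}

```text
clock: 5.65
ee_pos: [416.8, 68.0, 171.8]
tool_rot: [-0.635, 0.773, -0.0, 0.001]
force: [-1.7, 1.7, 0.6]
grip_width: 0.203
```

{"name": "play_rows", "arguments": {
  "targets": [
    [0,[0.0,0.0,0.0],0],
    [0,[0.0,0.0,0.0],0],
    [0,[0.0,0.0,0.01],0],
    [0,[0.0,0.0,0.03],0],
    [0,[0.0,0.0,0.05],0],
    [0,[0.0,0.0,0.07],0],
    [0,[0.0,0.0,0.07],0]
  ]
}}

```text
clock: 6.52
ee_pos: [416.8, 67.4, 241.9]
tool_rot: [-0.635, 0.773, -0.001, 0.0]
force: [0.9, 0.4, -6.3]
grip_width: 0.2
```

{"name": "play_rows", "arguments": {
  "targets": [
    [0,[0.005,-0.03,0.0],0],
    [0,[0.01,-0.075,0.0],1],
    [0,[0.015,-0.125,0.0],3],
    [0,[0.02,-0.175,0.0],5],
    [0,[0.023,-0.225,0.0],7],
    [0,[0.023,-0.275,0.0],9],
    [0,[0.023,-0.325,0.0],11],
    [0,[0.023,-0.37,0.0],13],
    [0,[0.023,-0.4,0.0],15],
    [0,[0.023,-0.41,0.0],15]
  ]
}}

```text
clock: 7.78
ee_pos: [438.4, -344.0, 239.1]
tool_rot: [0.73, -0.684, -0.002, 0.0]
force: [0.3, 0.1, -7.0]
grip_width: 0.199
```

{"name": "play_rows", "arguments": {
  "targets": [
    [0,[0.0,0.0,0.0],0],
    [0,[0.0,0.0,0.0],0]
  ]
}}

```text
clock: 8.02
ee_pos: [438.9, -340.7, 240.4]
tool_rot: [0.731, -0.683, -0.001, -0.0]
force: [-0.4, 1.7, -7.1]
grip_width: 0.202
```

```bash
python3 - <<'E'
from h import *
s=state();print(s["clock"],s["ee_pos"].round(1),yaw())
im,d,P=cloud("wrist"); cv2.imwrite("pics/w2.png",im)
rep(P,"tray",330,700,-450,-230,22,36); rep(P,"canbody",350,540,-430,-270,185,205);rep(P,"can2",350,538,-430,-270,100,205);rep(P,"big",520,700,-430,-270,120,205)
im,d,P=cloud("top"); cv2.imwrite("pics/t2.png",im)
rep(P,"tray",330,700,-450,-230,22,36); rep(P,"canbody",350,540,-430,-270,185,205)
E
```

```text
8.025 [ 438.9 -340.7  240.4] -86.13831972949184
tray 2891 rect [ 463.8 -340.5] [188. 166.] 3.5 med [ 472. -344.   31.] ext [[368.0, -427.0, 22.0], [551.0, -254.0, 33.0]]
canbody 14010 rect [ 457.7 -339. ] [100.  70.] 4.0 med [ 472. -334.  195.] ext [[420.0, -374.0, 187.0], [508.0, -304.0, 196.0]]
can2 15294 rect [ 475.4 -334.8] [143.  81.] 11.2 med [ 475. -327.  194.] ext [[421.0, -374.0, 109.0], [537.0, -291.0, 196.0]]
big 11048 rect [ 550.2 -340.5] [ 25. 125.] 3.4 med [ 550. -339.  145.] ext [[536.0, -399.0, 124.0], [564.0, -281.0, 147.0]]
tray 357 rect [ 503.1 -341.1] [263. 167.] 3.4 med [ 481. -270.   30.] ext [[370.0, -427.0, 22.0], [629.0, -251.0, 35.0]]
canbody 566 rect [ 455.3 -340.6] [110.  69.] 3.9 med [ 467. -322.  193.] ext [[400.0, -372.0, 185.0], [509.0, -305.0, 202.0]]
```

View pics/w2.png

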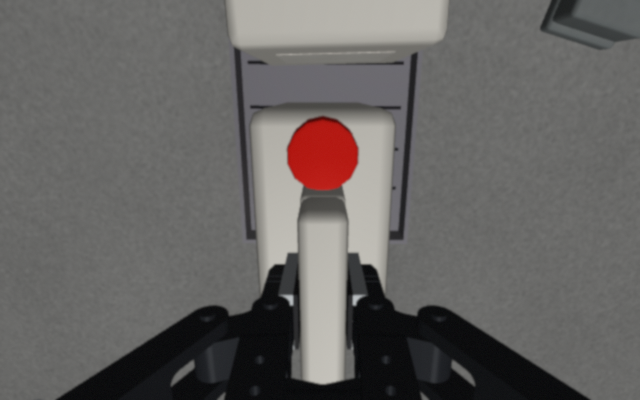

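The canister (centre about (455,−341)) is over the free part, square with the walls: blue-grey floor shows on both sides. Next, lower it.

{"name": "play_rows", "arguments": {
  "targets": [
    [0,[0.0,-0.001,-0.015],0],
    [0,[0.0,-0.001,-0.03],0],
    [0,[0.0,-0.001,-0.042],0],
    [0,[0.0,-0.001,-0.052],0],
    [0,[0.0,-0.001,-0.058],0],
    [0,[0.0,-0.001,-0.061],0],
    [0,[0.0,-0.001,-0.063],0],
    [0,[0.0,-0.001,-0.063],0]
  ]
}}

```text
clock: 9.12
ee_pos: [439.6, -343.5, 178.5]
tool_rot: [0.73, -0.683, 0.0, -0.0]
force: [0.5, 0.3, -6.9]
grip_width: 0.2
```

{"name": "play_rows", "arguments": {
  "targets": [
    [0,[0.0,0.0,-0.001],0],
    [0,[0.0,0.0,-0.002],0],
    [0,[0.0,0.0,-0.002],0]
  ]
}}

```text
clock: 9.5
ee_pos: [439.5, -343.3, 176.3]
tool_rot: [0.73, -0.683, -0.0, -0.0]
force: [-0.6, -0.4, -7.0]
grip_width: 0.204
```

{"name": "play_rows", "arguments": {
  "targets": [
    [0,[0.0,0.0,-0.001],0],
    [0,[0.0,0.0,-0.001],0]
  ]
}}

```text
clock: 9.75
ee_pos: [439.4, -343.4, 175.8]
tool_rot: [0.73, -0.683, 0.0, 0.0]
force: [-2.3, 0.3, -1.4]
grip_width: 0.204
```

Contact: the load has come off the wrist. Release and lift.

{"name": "play_rows", "arguments": {
  "targets": [
    [0.5,[0.0,0.0,0.0],0],
    [0.5,[0.0,0.0,0.0],0],
    [0.5,[0.0,0.0,0.0],0],
    [0.6,[0.0,0.0,0.01],0],
    [0.7,[0.0,0.0,0.03],0],
    [1,[0.0,0.0,0.06],0],
    [1,[0.0,0.0,0.1],0],
    [1,[0.0,0.0,0.13],0]
  ]
}}

```text
clock: 10.75
ee_pos: [439.9, -343.7, 307.9]
tool_rot: [0.73, -0.683, 0.001, -0.0]
force: [1.0, 0.0, -0.0]
grip_width: 1.0
```

```bash
python3 - <<'E'
from h import *
s=state();print(s["clock"],s["ee_pos"].round(1),yaw(),s["joint_pos"].round(2))
im,d,P=cloud("top")
rep(P,"can",350,538,-430,-270,110,135);rep(P,"handle",350,538,-430,-270,160,190);rep(P,"big",541,700,-450,-230,120,200)
for q in range(2):
  im,d,P=cloud("top")
  rep(P,"lampbar",480,620,330,480,185,205); rep(P,"hook",560,692,-10,90,245,260);rep(P,"tip",560,692,-10,90,264,285);rep(P,"slider",698,760,-10,90,245,270)
E
```

```text
10.75 [ 439.9 -343.7  307.9] -86.16593907375326 [-0.74  0.25  1.46  0.    1.43  0.76]
can 655 rect [ 456.3 -343.3] [108.  71.] 2.8 med [ 459. -325.  128.] ext [[402.0, -377.0, 112.0], [511.0, -307.0, 134.0]]
handle 144 rect [ 440.  -344.6] [74. 19.] 4.3 med [ 458. -341.  180.] ext [[404.0, -354.0, 162.0], [477.0, -334.0, 186.0]]
big 1533 rect [ 584.  -340.3] [ 85. 127.] 5.2 med [ 581. -334.  145.] ext [[543.0, -399.0, 127.0], [627.0, -276.0, 198.0]]
lampbar 283 rect [552.1 387.7] [97. 18.] 78.5 med [552. 387. 197.] ext [[537.0, 341.0, 191.0], [567.0, 434.0, 201.0]]
hook 218 rect [640.   44.8] [ 12. 105.] 80.0 med [640.  44. 255.] ext [[590.0, 33.0, 249.0], [691.0, 57.0, 259.0]]
tip 32 rect [579.2  55.4] [13. 13.] 45.8 med [578.  55. 278.] ext [[571.0, 50.0, 266.0], [588.0, 61.0, 282.0]]
slider 345 rect [722.6  30.2] [46. 50.] 80.7 med [724.  30. 257.] ext [[699.0, 6.0, 249.0], [748.0, 53.0, 261.0]]
lampbar 285 rect [552.1 387.6] [95. 18.] 78.5 med [552. 387. 198.] ext [[537.0, 341.0, 187.0], [567.0, 434.0, 202.0]]
hook 216 rect [639.9  44.7] [ 12. 105.] 80.1 med [640.  44. 255.] ext [[590.0, 33.0, 249.0], [691.0, 57.0, 259.0]]
tip 33 rect [579.8  54.8] [12. 15.] 46.6 med [578.  54. 276.] ext [[571.0, 50.0, 265.0], [588.0, 61.0, 282.0]]
slider 344 rect [722.8  30.1] [46. 50.] 80.1 med [725.  30. 257.] ext [[699.0, 6.0, 248.0], [748.0, 53.0, 261.0]]
```

Canister stands free and square in the tray at (456,−343). Now over to the lamp.

{"name": "play_rows", "arguments": {
  "targets": [
    [1,[0.01,0.05,0.02],7],
    [1,[0.015,0.108,0.03],14],
    [1,[0.018,0.166,0.03],21],
    [1,[0.02,0.225,0.03],28],
    [1,[0.022,0.284,0.03],36],
    [1,[0.024,0.343,0.03],44],
    [1,[0.026,0.402,0.03],52],
    [1,[0.03,0.46,0.03],60],
    [1,[0.038,0.518,0.03],68],
    [1,[0.055,0.574,0.03],75]
  ]
}}

```text
clock: 12.15
ee_pos: [493.3, 232.3, 334.2]
tool_rot: [0.995, -0.095, -0.001, 0.001]
force: [0.9, 0.4, 1.0]
grip_width: 0.999
```

{"name": "play_rows", "arguments": {
  "targets": [
    [1,[0.02,0.05,-0.01],0],
    [1,[0.04,0.105,-0.02],0],
    [1,[0.057,0.158,-0.03],0],
    [1,[0.057,0.158,-0.03],0],
    [1,[0.057,0.158,-0.03],0]
  ]
}}

```text
clock: 12.78
ee_pos: [550.7, 388.0, 303.6]
tool_rot: [0.995, -0.097, -0.001, 0.001]
force: [0.1, -1.1, -0.4]
grip_width: 1.0
```

```bash
python3 - <<'E'
from h import *
s=state();print(s["clock"],s["ee_pos"].round(1),yaw(),s["joint_pos"].round(2))
im,d,P=cloud("wrist"); cv2.imwrite("pics/w3.png",im)
rep(P,"bar",480,620,330,460,188,205)
E
```

```text
12.775 [550.7 388.  303.6] -11.133811292356778 [ 0.55  0.42  1.21 -0.    1.52  0.75]
bar 3709 rect [550.4 391.4] [96. 18.] 78.6 med [551. 397. 199.] ext [[535.0, 346.0, 196.0], [566.0, 438.0, 201.0]]
```

View pics/w3.png

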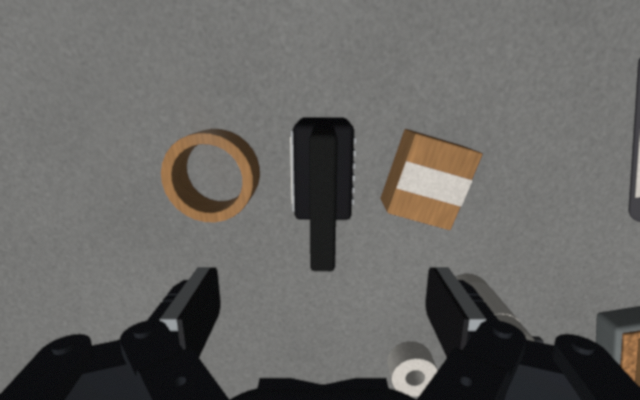

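The bar (column 322, jaw midpoint 323) is centred; carton and tape are well below the fingers. Descend and grip high on the bar.

{"name": "play_rows", "arguments": {
  "targets": [
    [1,[0.0,0.001,-0.03],0],
    [1,[0.0,0.002,-0.06],0],
    [1,[0.0,0.002,-0.09],0],
    [1,[0.0,0.002,-0.103],0],
    [1,[0.0,0.002,-0.11],0],
    [1,[0.0,0.002,-0.11],0],
    [0,[0.0,0.002,-0.11],0],
    [0,[0.0,0.002,-0.11],0],
    [0,[0.0,0.002,-0.11],0],
    [0,[0.0,0.002,-0.11],0]
  ],
  "force": 55
}}

```text
clock: 14.08
ee_pos: [551.5, 390.9, 195.8]
tool_rot: [0.995, -0.097, 0.0, -0.0]
force: [0.4, 0.4, -3.5]
grip_width: 0.201
```

{"name": "play_rows", "arguments": {
  "targets": [
    [0,[0.0,0.0,0.0],0],
    [0,[0.0,0.0,0.0],0],
    [0,[0.0,0.0,0.0],0]
  ]
}}

```text
clock: 14.45
ee_pos: [551.6, 391.0, 195.7]
tool_rot: [0.995, -0.097, 0.0, -0.0]
force: [-1.1, 1.3, 4.3]
grip_width: 0.202
```

{"name": "play_rows", "arguments": {
  "targets": [
    [0,[0.0,0.0,0.01],0],
    [0,[0.0,0.0,0.03],0],
    [0,[0.0,0.0,0.05],0],
    [0,[0.0,0.0,0.07],0],
    [0,[0.0,0.0,0.09],0],
    [0,[0.0,0.0,0.11],0],
    [0,[0.0,0.0,0.128],0],
    [0,[0.0,0.0,0.128],0]
  ]
}}

```text
clock: 15.45
ee_pos: [552.1, 390.7, 324.6]
tool_rot: [0.995, -0.097, 0.001, -0.001]
force: [-0.2, 0.9, -4.1]
grip_width: 0.2
```

{"name": "play_rows", "arguments": {
  "targets": [
    [0,[-0.008,-0.03,0.0],0],
    [0,[-0.018,-0.08,0.0],0],
    [0,[-0.028,-0.13,0.0],0.5],
    [0,[-0.036,-0.18,0.0],1],
    [0,[-0.04,-0.23,0.0],1.4],
    [0,[-0.04,-0.275,0.0],1.4],
    [0,[-0.04,-0.31,0.0],1.4],
    [0,[-0.04,-0.324,0.0],1.4],
    [0,[-0.04,-0.324,0.0],1.4],
    [0,[-0.04,-0.324,0.0],1.4]
  ]
}}

```text
clock: 16.7
ee_pos: [511.4, 67.6, 322.9]
tool_rot: [0.996, -0.085, -0.0, -0.0]
force: [-0.1, 0.2, -4.0]
grip_width: 0.199
```

```bash
python3 - <<'E'
from h import *
s=state();print(s["clock"],s["ee_pos"].round(1),yaw(),s["joint_pos"].round(2),s["force"].round(1))
im,d,P=cloud("wrist"); a=im
rep(P,"hook",560,685,-10,90,245,262);rep(P,"tip",560,600,0,90,266,290);rep(P,"slider",690,760,-10,90,240,270);rep(P,"bar",470,560,0,130,300,335)
im,d,P=cloud("scene"); 
rep(P,"lampcase",460,590,-10,140,140,225);rep(P,"tip",560,600,0,90,266,290);rep(P,"hook",590,685,-10,90,245,262)
b=cv2.resize(im[90:290,260:440],None,fx=2,fy=2,interpolation=2)
cv2.imwrite("pics/m4.png",np.hstack([cv2.resize(a,(420,262)),b[:262*1+0]]) if 0 else np.hstack([np.pad(cv2.resize(a,(440,275)),((0,125),(0,0),(0,0))),b]))
E
```

```text
16.7 [511.4  67.6 322.9] -9.728863637729008 [0.05 0.18 1.52 0.   1.45 0.22] [-0.1  0.2 -4. ]
hook 3690 rect [631.6  48.3] [ 13. 110.] 80.2 med [636.  49. 256.] ext [[584.0, 36.0, 250.0], [684.0, 62.0, 260.0]]
tip 638 rect [576.9  59.7] [17. 11.] 14.6 med [575.  61. 278.] ext [[569.0, 54.0, 266.0], [585.0, 64.0, 282.0]]
slider 2
bar 12616 rect [512.   73.5] [42. 85.] 7.5 med [513.  79. 326.] ext [[492.0, 34.0, 305.0], [532.0, 116.0, 333.0]]
lampcase 680 rect [527.   52.2] [101.  55.] 44.0 med [534.  33. 185.] ext [[480.0, 19.0, 141.0], [547.0, 104.0, 224.0]]
tip 22 rect [579.9  55.8] [ 9. 14.] 88.1 med [580.  54. 274.] ext [[573.0, 51.0, 268.0], [586.0, 60.0, 281.0]]
hook 112 rect [637.5  44.9] [12. 96.] 80.0 med [638.  44. 255.] ext [[591.0, 33.0, 249.0], [684.0, 56.0, 259.0]]
```

View pics/m4.png

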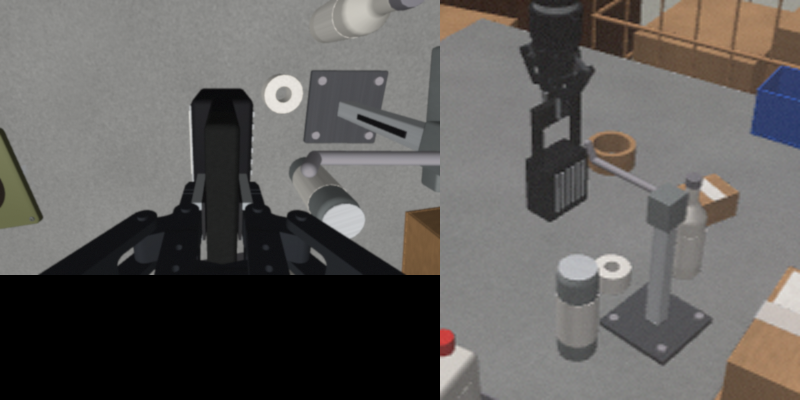

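The picture shows the lamp in line with the hook's free end; in height the tip clears the opening both ways (tip top about 282, bar underside 291, case top 227, hook bar's bottom 244). I'll raise it 3 mm and thread it on.

{"name": "play_rows", "arguments": {
  "targets": [
    [0,[0.0,0.001,0.003],0],
    [0,[0.012,-0.001,0.003],0],
    [0,[0.027,-0.004,0.003],0],
    [0,[0.044,-0.007,0.003],0],
    [0,[0.062,-0.01,0.003],0],
    [0,[0.08,-0.013,0.003],0],
    [0,[0.097,-0.016,0.003],0],
    [0,[0.112,-0.019,0.003],0],
    [0,[0.123,-0.021,0.003],0],
    [0,[0.123,-0.021,0.003],0]
  ]
}}

```text
clock: 18.05
ee_pos: [635.2, 45.5, 326.0]
tool_rot: [0.996, -0.085, -0.0, 0.0]
force: [0.7, -0.6, -3.6]
grip_width: 0.204
```

```bash
python3 - <<'E'
from h import *
s=state();print(s["clock"],s["ee_pos"].round(1),yaw(),s["force"].round(1))
im,d,P=cloud("scene"); 
rep(P,"tip",560,600,0,90,266,290)
print([(a["pixel"],ray_z("scene",a["pixel"],256).round(),a["p"]) for a in tip_of("scene","hook_seat")[:1]])
cv2.imwrite("pics/m5.png",cv2.resize(im[80:280,280:440],None,fx=3,fy=3,interpolation=2))
E
```

```text
18.05 [635.2  45.5 326. ] -9.780679048811018 [ 0.7 -0.6 -3.6]
tip 23 rect [579.   53.4] [15. 10.] 19.3 med [580.  55. 273.] ext [[571.0, 51.0, 266.0], [587.0, 59.0, 281.0]]
[([353.6, 176.9], array([653.,  43., 256.]), 0.79)]
```

View pics/m5.png

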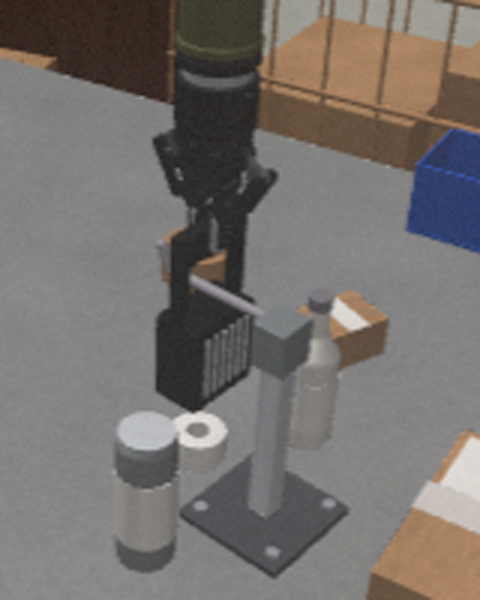

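The hook passes through the lamp's opening with the bar above it (hook tip at (163,250), slider at (285,335)). Next, lower onto it slowly, watching the force.

{"name": "play_rows", "arguments": {
  "targets": [
    [0,[0,0,-0.008],0],
    [0,[0,0,-0.018],0],
    [0,[0,0,-0.026],0],
    [0,[0,0,-0.031],0],
    [0,[0,0,-0.034],0],
    [0,[0,0,-0.036],0],
    [0,[0,0,-0.036],0]
  ]
}}

```text
clock: 19.02
ee_pos: [634.6, 45.6, 290.3]
tool_rot: [0.996, -0.085, 0.0, -0.0]
force: [0.7, 0.1, -3.6]
grip_width: 0.199
```

{"name": "play_rows", "arguments": {
  "targets": [
    [0,[0,0,-0.002],0],
    [0,[0,0,-0.004],0],
    [0,[0,0,-0.004],0],
    [0,[0,0,-0.004],0]
  ]
}}

```text
clock: 19.52
ee_pos: [634.7, 45.6, 286.6]
tool_rot: [0.996, -0.085, 0.0, -0.0]
force: [0.8, -0.1, -2.0]
grip_width: 0.199
```

{"name": "play_rows", "arguments": {
  "targets": [
    [0,[0,0,-0.002],0],
    [0,[0,0,-0.004],0],
    [0,[0,0,-0.004],0],
    [0,[0,0,-0.004],0]
  ]
}}

```text
clock: 20.02
ee_pos: [634.7, 45.6, 282.5]
tool_rot: [0.996, -0.085, 0.0, -0.0]
force: [0.2, 0.2, -0.1]
grip_width: 0.197
```

The hook now bears the lamp (about 6 mm sunk). Tug 12 mm further, hold, ease off.

{"name": "play_rows", "arguments": {
  "targets": [
    [0,[0,0,-0.003],0],
    [0,[0,0,-0.006],0],
    [0,[0,0,-0.009],0],
    [0,[0,0,-0.012],0],
    [0,[0,0,-0.012],0],
    [0,[0,0,-0.012],0]
  ]
}}

```text
clock: 20.78
ee_pos: [634.7, 45.6, 270.7]
tool_rot: [0.996, -0.085, 0.0, -0.0]
force: [-0.0, -0.2, 4.8]
grip_width: 0.197
```

{"name": "play_rows", "arguments": {
  "targets": [
    [0,[0,0,0],0],
    [0,[0,0,0],0],
    [0,[0,0,0.003],0],
    [0,[0,0,0.006],0],
    [0,[0,0,0.009],0],
    [0,[0,0,0.0115],0],
    [0,[0,0,0.0115],0],
    [0,[0,0,0.0115],0]
  ]
}}

```text
clock: 21.78
ee_pos: [634.5, 45.6, 281.5]
tool_rot: [0.996, -0.085, -0.0, 0.0]
force: [2.7, 0.1, -0.3]
grip_width: 0.199
```

```bash
python3 - <<'E'
from h import *
s=state();print(s["clock"],s["ee_pos"].round(1),yaw(),s["force"].round(1),s["ft_torque"].round(2))
im,d,P=cloud("scene"); rep(P,"tip",560,600,0,90,255,290)
cv2.imwrite("pics/m6.png",cv2.resize(im[80:280,280:440],None,fx=3,fy=3,interpolation=2))
E
```

```text
21.775 [634.5  45.6 281.5] -9.76452083558503 [ 2.7  0.1 -0.3] [-0.04 -0.42 -0.05]
tip 31 rect [580.1  54.7] [16. 12.] 28.1 med [581.  55. 264.] ext [[572.0, 50.0, 255.0], [589.0, 63.0, 276.0]]
```

View pics/m6.png

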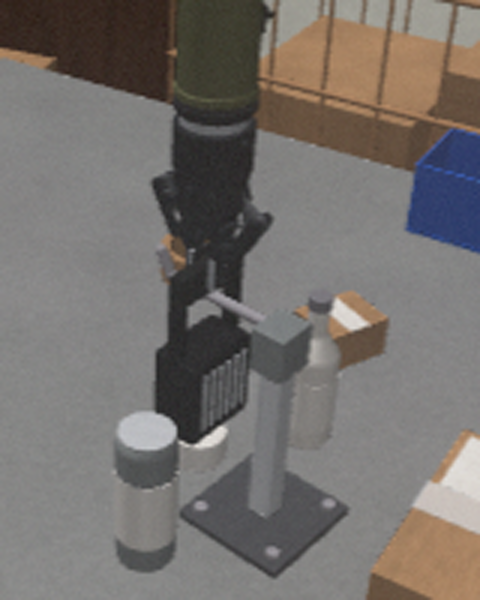

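Tug reached 4.8 N (total sink about 18 mm), and the picture shows the lamp's bar on the hook. Release with a limited opening so the fingers stay clear of the upturned tip.

{"name": "play_rows", "arguments": {
  "targets": [
    [0,[0,0,0],0],
    [0,[0,0,0],0]
  ]
}}

```text
clock: 22.08
ee_pos: [634.5, 45.6, 281.7]
tool_rot: [0.996, -0.085, -0.0, 0.0]
force: [2.1, -0.5, -0.3]
grip_width: 0.199
```

{"name": "play_rows", "arguments": {
  "targets": [
    [0.24,[0,0,0],0],
    [0.28,[0,0,0],0],
    [0.34,[0,0,0],0],
    [0.4,[0,0,0],0],
    [0.4,[0,0,0],0]
  ]
}}

```text
clock: 22.7
ee_pos: [634.4, 45.6, 281.8]
tool_rot: [0.996, -0.085, -0.0, 0.0]
force: [-0.8, 1.2, -0.1]
grip_width: 0.402
```

```bash
python3 - <<'E'
from h import *
s=state();print(s["clock"],s["ee_pos"].round(1),s["force"].round(1),s["ft_torque"].round(2),s["grip_width"])
im,d,P=cloud("scene"); rep(P,"tip",560,600,0,90,255,290)
a=cv2.resize(im[80:280,280:440],None,fx=2.5,fy=2.5,interpolation=2)
w,_,_=cloud("wrist")
cv2.imwrite("pics/m7.png",np.hstack([a,np.pad(cv2.resize(w,(400,250)),((0,250),(0,0),(0,0)))]))
E
```

```text
22.7 [634.4  45.6 281.8] [-0.8  1.2 -0.1] [-0.04  0.02  0.  ] 0.40204829590644164
tip 31 rect [579.8  56. ] [11. 18.] 87.0 med [581.  54. 267.] ext [[571.0, 50.0, 255.0], [588.0, 61.0, 275.0]]
```

View pics/m7.png

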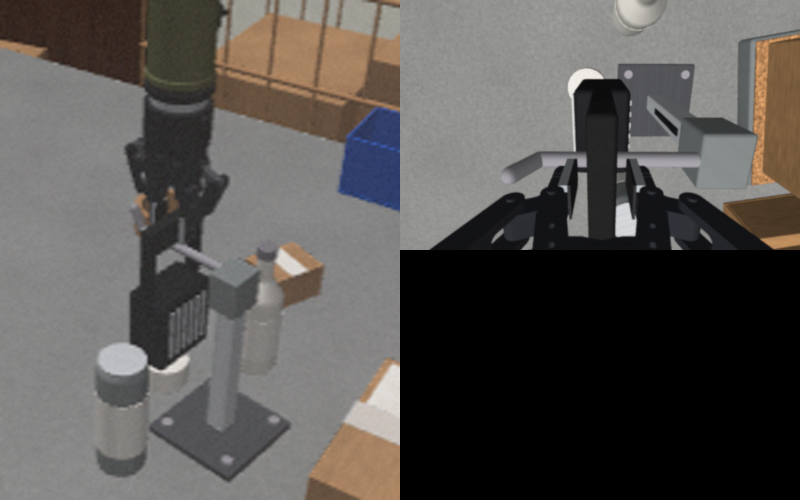

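The jaws are open on both sides of the bar, and the lamp hangs on the hook midway between tip and slider. Withdraw straight up.

{"name": "play_rows", "arguments": {
  "targets": [
    [0.4,[0,0,0.006],0],
    [0.4,[0,0,0.018],0],
    [0.4,[0,0,0.035],0],
    [0.4,[0,0,0.055],0],
    [0.4,[0,0,0.08],0],
    [0.4,[0,0,0.11],0],
    [0.4,[-0.03,0,0.13],0],
    [0.4,[-0.07,0,0.14],0],
    [0.4,[-0.1,0,0.14],0],
    [0.4,[-0.1,0,0.14],0]
  ]
}}

```text
clock: 24.05
ee_pos: [532.8, 45.7, 424.4]
tool_rot: [0.996, -0.085, 0.002, -0.0]
force: [0.2, 0.8, 0.5]
grip_width: 0.4
```

{"name": "play_rows", "arguments": {
  "targets": [
    [0.4,[0,0,0],0],
    [0.4,[0,0,0],0],
    [0.4,[0,0,0],0],
    [0.4,[0,0,0],0],
    [0.4,[0,0,0],0],
    [0.4,[0,0,0],0],
    [0.4,[0,0,0],0],
    [0.4,[0,0,0],0]
  ]
}}

```text
clock: 25.05
ee_pos: [534.5, 45.6, 421.8]
tool_rot: [0.996, -0.085, 0.0, 0.0]
force: [0.9, 0.1, 0.1]
grip_width: 0.401
```

```bash
python3 - <<'E'
from h import *
s=state();print(s["clock"],s["ee_pos"].round(1),s["force"].round(1))
for k in range(2):
  w,_,P=cloud("wrist"); rep(P,"lampbar",600,670,0,100,262,300); rep(P,"case",560,700,-20,120,175,200); rep(P,"hook",590,680,0,90,235,256)
im,d,P=cloud("scene"); rep(P,"can",350,538,-430,-270,110,185);rep(P,"jar",600,700,-130,-20,160,175)
cv2.imwrite("pics/m8.png",np.hstack([cv2.resize(im[80:360,160:440],(400,400)),np.pad(cv2.resize(w,(400,250)),((0,150),(0,0),(0,0)))]))
E
```

```text
25.05 [534.5  45.6 421.8] [0.9 0.1 0.1]
lampbar 4095 rect [633.3  46.4] [95. 19.] 79.5 med [631.  52. 285.] ext [[618.0, 2.0, 263.0], [647.0, 93.0, 287.0]]
case 3067 rect [628.6  48.5] [94. 52.] 77.5 med [623.  57. 187.] ext [[600.0, 7.0, 176.0], [648.0, 95.0, 197.0]]
hook 1254 rect [634.1  50. ] [75. 72.] 28.7 med [621.  49. 251.] ext [[591.0, 4.0, 237.0], [679.0, 89.0, 256.0]]
lampbar 4114 rect [633.3  46.3] [96. 19.] 79.7 med [631.  52. 285.] ext [[618.0, 2.0, 263.0], [647.0, 93.0, 287.0]]
case 3070 rect [625.6  50.4] [96. 51.] 73.0 med [623.  57. 187.] ext [[600.0, 7.0, 176.0], [648.0, 95.0, 197.0]]
hook 1255 rect [633.9  49.8] [75. 72.] 29.4 med [621.  49. 251.] ext [[591.0, 4.0, 237.0], [679.0, 89.0, 255.0]]
can 1140 rect [ 456.3 -343.1] [111.  70.] 4.2 med [ 466. -351.  130.] ext [[406.0, -379.0, 111.0], [511.0, -309.0, 183.0]]
jar 230 rect [650.6 -82.8] [55. 58.] 5.0 med [651. -85. 166.] ext [[623.0, -110.0, 160.0], [676.0, -55.0, 169.0]]
```

View pics/m8.png

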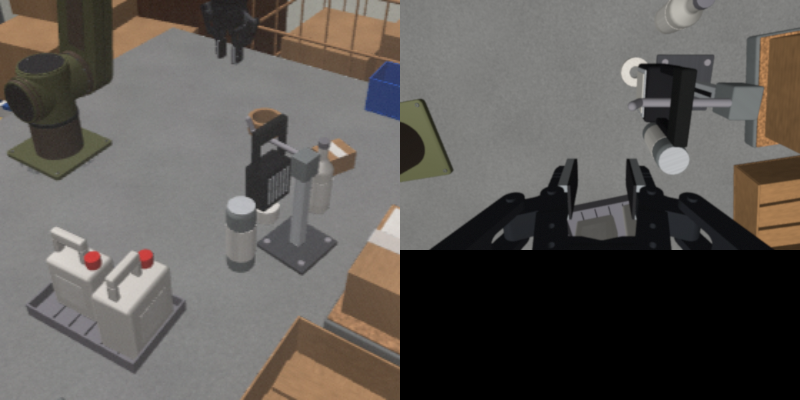

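The lamp hangs still on the hook (same readings twice). The canister stands in the tray's front, everything else is in place, and the gripper is clear. Handing in.

```bash
python3 -c "
from station import *
print(close_job())"
```

```text
the job is handed in; nothing more can be done
None
```

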